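Put the steel offcuts away in the sloping stock trays

TASK

Put the four loose steel offcuts away in the sloping stock trays, each in the tray that already holds a piece of the same section: lay it flat on top of that piece, in line with it down the middle of the tray, with its end back against the backstop so that all ends are even there. Of the two loose square tubes the longer goes below and the shorter on top of it; the pieces already in the trays stay where they lie.

Things in the scene. Friction and masses are not known exactly. Their poses are not given: they have to be found in the camera images.
- tube_tray_seat (a point): Fixed grey steel tray holding tube_kept (40 mm square tube). Floor 100 x 130 mm, no side walls, too rough to slide on, falls 12 deg away from the robot to a 97 mm high backstop square to it. Point: middle of the corner of floor and backstop, about 26 mm above the table; y up the slope away from the backstop, x across, z square to the floor, up. A seated piece has x = 0, its centre half its length along y. Three such trays, alike.
- flat_tray_seat (a point): Fixed grey steel tray holding flat_kept (8 mm flat bar). Floor 100 x 130 mm, no side walls, too rough to slide on, falls 12 deg away from the robot to a 97 mm high backstop square to it. Point: middle of the corner of floor and backstop, about 26 mm above the table; y up the slope away from the backstop, x across, z square to the floor, up. A seated piece has x = 0, its centre half its length along y. Three such trays, alike.
- rect_tray_seat (a point): Fixed grey steel tray holding rect_kept (50 x 25 rectangular tube). Floor 100 x 130 mm, no side walls, too rough to slide on, falls 12 deg away from the robot to a 97 mm high backstop square to it. Point: middle of the corner of floor and backstop, about 26 mm above the table; y up the slope away from the backstop, x across, z square to the floor, up. A seated piece has x = 0, its centre half its length along y. Three such trays, alike.
- tube_kept: Brown steel square tube, 40 x 40 mm, 120 mm long, 0.28 kg, already put away. Origin: centre of the underside; y along its length, x across, z up out of its top. It is loose, lies on the floor of its tray along the middle line with one end at the backstop, and stays there.
- flat_kept: Dark steel flat bar, 32 mm wide, 8 mm thick, 110 mm long, 0.21 kg, already put away. Origin: centre of the underside; y along its length, x across, z up out of its top. It is loose, lies on the floor of its tray along the middle line with one end at the backstop, and stays there.
- rect_kept: Dark steel rectangular tube, 50 mm wide, 25 mm high, 120 mm long, 0.26 kg, already put away. Origin: centre of the underside; y along its length, x across, z up out of its top. It is loose, lies on the floor of its tray along the middle line with one end at the backstop, and stays there.
- tube_long: The longer of the two loose square tubes: brown steel, 40 x 40 mm, 120 mm long, wall 3 mm, about 0.28 kg, lying on the table. Origin: centre of the underside; y along its length, x across, z up out of its top.
- tube_short: The shorter of the two loose square tubes: brown steel, 40 x 40 mm, 80 mm long, wall 3 mm, about 0.19 kg, lying on the table. Origin: centre of the underside; y along its length, x across, z up out of its top.
- flat_bar: Loose flat bar: dark steel, 32 mm wide, 8 mm thick, 110 mm long, about 0.21 kg, lying flat on the table. Origin: centre of the underside; y along its length, x across, z up out of its top.
- rect_tube: Loose rectangular tube: dark steel, 50 mm wide, 25 mm high, 100 mm long, wall 3 mm, about 0.22 kg, lying on its wide side on the table. Origin: centre of the underside; y along its length, x across, z up out of its top.

How it is judged:
By the outcome, as a careful person would: the job done as asked, in the order asked, and still so for the second after the job is handed in, with the robot touching nothing.
It also fails if it takes over 99 s, if anything falls off the work surface, if the arm or the gripper's body presses on something with over 40 N, if the wrist force passes 120 N, or if a joint passes its speed limit or range.

ROBOT

A 6-joint arm with a two-finger parallel gripper is mounted at the origin on a cart in front of the work surface, level with it; the furniture and walls round the work are solid. World frame = base frame: x ahead of the robot, y to its left, z up, the work surface at z = 0. Lengths are in mm, angles in rad, forces in N, time in s.
With the tool pointing down it reaches from about 275 to 825 mm from the base axis. Payload 5.2 kg.
Tool frame: the origin (TCP) lies at the very end of the fingers, on their centre line; the grasp point (between the pads) lies 19 mm behind it; z points along the fingers, y is the line along which they close (so a half turn about z gives the same grasp; the last joint's range is limited). The gripper opens to 93 mm and grips with 3 to 60 N. Pads are 15 mm wide; open, the fingers measure 128 mm over their backs; the gripper's body (75 mm by 188 mm) begins 65 mm behind the grasp point.
Start: joints at [1.063, 0.259, 1.535, -0, 1.348, -0.203], TCP at [165.034, 524.661, 218.653] pointing down, gripper open.
Joint ranges: [-3.14, 3.14], [-0.91, 2.08], [0.19, 2.58], [-1.22, 4.36], [0.22, 2.71], [-3.12, 3.12]. Speed limits (rad/s): [2.57, 2.57, 3.14, 3.14, 3.14, 3.14].

INTERFACE

Orientations are given as [roll, pitch, yaw] about the fixed x, y, z axes, in that order (R = Rz(yaw) Ry(pitch) Rx(roll)).
In Python, from bench import robot gives the robot as it stands. The module is installed in compiled form; this text tells all that it offers. Calls block until the motion is done:
- robot.move_ptp(position, orientation): joint-space move of the TCP to a pose.
- robot.move_linear(position, ori=None, speed=150, f_stop=None): straight line of the TCP; ori=None keeps the orientation; speed is the mean speed in mm/s. With f_stop (N) it stops when the force on the tool has changed by that much, and returns True; else False.
- robot.move_j(angles): joint-space move.
- robot.move_gripper(opening): opening from 0.0 (shut) to 1.0 (fully open); the grip force is fixed at half the most; returns when the fingers have stopped.
- robot.sleep(seconds).
- robot.inverse_kinematics(position, orientation): joint angles nearest the present ones, or None.
- robot.get_image(name): name is "side" or "top"; returns a dict with "img" (480x640x3 uint8, blue, green, red), "fovy" (degrees; the focal length in pixels is half the picture's height over the tangent of half this angle, whatever the lens; pixels are square), "cx", "cy" (the principal point, pixels), "eye" and "orientation" of the camera in the world. Camera axes: x right, y down, z forward; pixel columns grow to the right and rows downward; lengths in mm; the calibration is good to about 2 mm. A picture is of the moment at which its call begins. There is no depth.
A pose or a line that the arm cannot do raises robot.MotionError and nothing moves.
- robot.hand_in(): hands the job in; it is judged then, once.
Readings, each from a call of its own:
- robot.current_t(): time.
- robot.current_qpos(): joint angles.
- robot.current_joint_vel(): joint speeds.
- robot.current_joint_efforts(): joint torques, N m.
- robot.current_tcp_pos(): TCP position.
- robot.current_eef_rot(): TCP orientation.
- robot.current_contact_force(): force on the tool from outside, world axes, zero at the start.
- robot.current_ft_torque(): the same for the moment, N m.
- robot.current_gripper_width(): opening from 0.0 (shut) to 1.0 (fully open).
- robot.current_finger_force(): force on a finger pad.
Only numpy, scipy, OpenCV 4.12 (cv2) and the standard library are available. Lean on these libraries where they do the work, as an engineer would, in place of code of your own. Each camera call takes 0.05 s, during which the arm holds its last target. There are 200 camera calls.

## Working session

There is one attempt and no reset: what is moved stays moved. The work goes in short steps, each a Python script; the robot and the scene stay as the last script left them, time stands still between calls to the robot, and variables do not carry over. Pictures are saved under pics/ and viewed, at most 14 in all, crops included, and the job is handed in when it is done.

```bash
mkdir -p pics
python3 - <<'E'
from bench import robot
import cv2
for n in("side","top"):
    d=robot.get_image(n); cv2.imwrite(f"pics/{n}0.png",d["img"]); print(n,[d[k] for k in("fovy","cx","cy","eye","orientation")])
print(robot.current_eef_rot(),robot.current_t())
E
```

```text
side [49.67374432193209, 319.6949590549826, 243.94296473851404, array([ 413.3389565 , -984.64620263,  716.21931423]), array([-2.16687934, -0.0177065 , -0.16150158])]
top [52.575544302378184, 318.80283217318987, 244.6690605627273, array([ 453.99265611,    1.83563251, 1059.60361576]), array([-3.00276334, -0.01782451, -1.57555798])]
[-3.13996710e+00 -3.06654295e-04  2.83678117e+00] 0.1
```

View pics/side0.png

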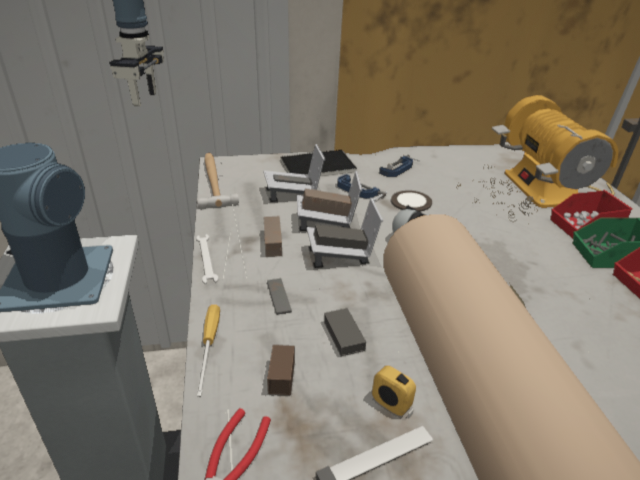

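View pics/top0.png

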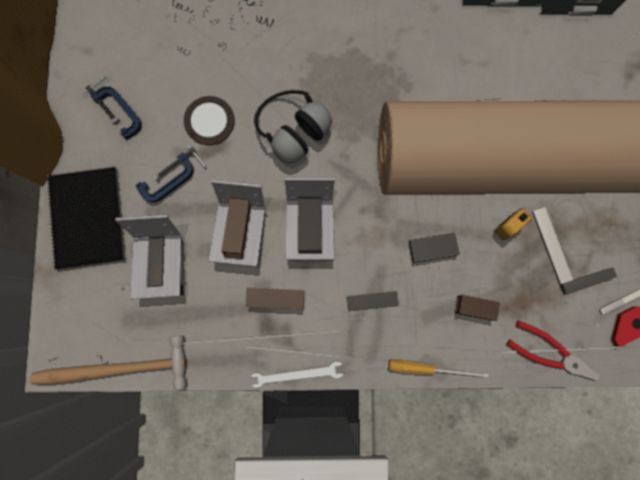

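Run:
```python
import cv2,numpy as np
t=cv2.imread("pics/top0.png"); s=cv2.imread("pics/side0.png")
def lab(im,x0,y0,x1,y1,k,n):
    c=cv2.resize(im[y0:y1,x0:x1],None,fx=k,fy=k,interpolation=cv2.INTER_CUBIC)
    c=cv2.convertScaleAbs(c,alpha=1.5,beta=10)
    for x in range((x0//20+1)*20,x1,20): cv2.putText(c,str(x),((x-x0)*k,10),0,.35,(0,255,255));cv2.line(c,((x-x0)*k,12),((x-x0)*k,18),(0,255,255))
    for y in range((y0//20+1)*20,y1,20): cv2.putText(c,str(y),(0,(y-y0)*k),0,.35,(0,255,255))
    cv2.imwrite(n,c)
lab(t,115,172,345,322,3,"pics/tA.png")
lab(t,335,225,510,330,4,"pics/tB.png")
lab(s,225,140,390,265,4,"pics/sA.png")
```

```text
(no output)
```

View pics/tA.png

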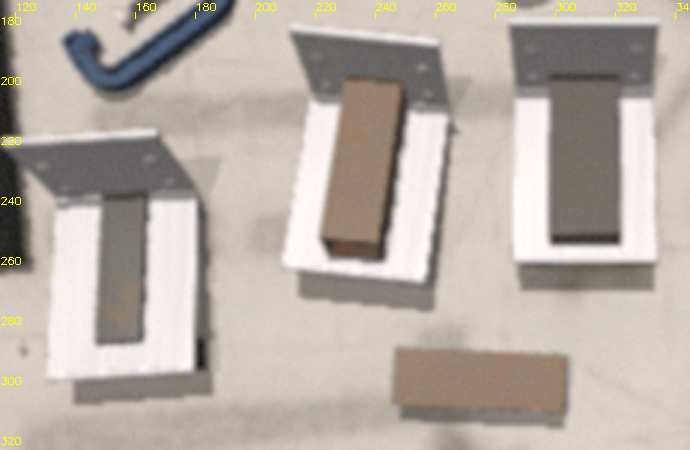

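View pics/tB.png

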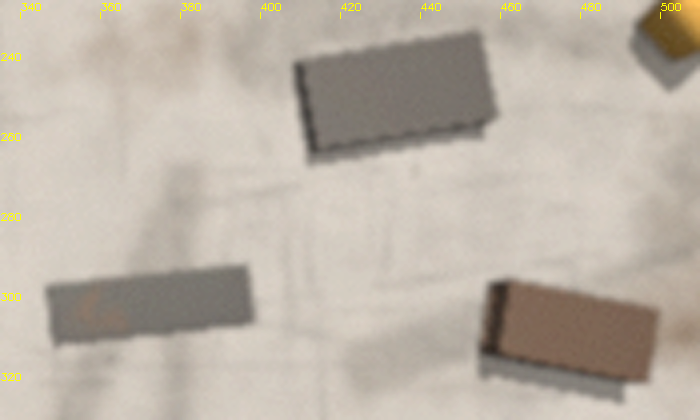

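View pics/sA.png

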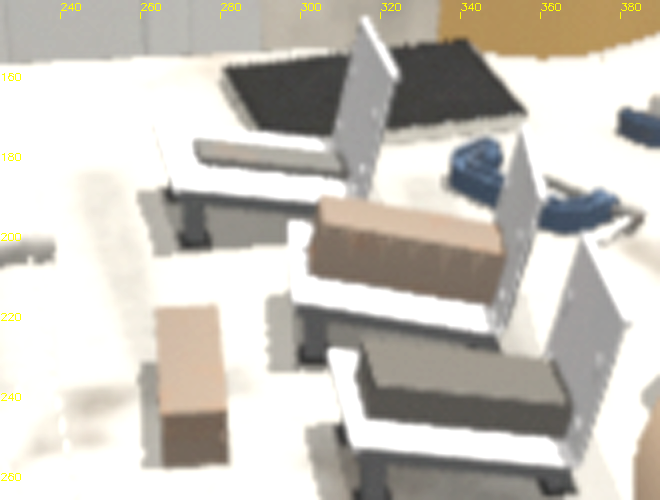

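```bash
cat > vis.py <<'E'
import numpy as np, cv2
from scipy.spatial.transform import Rotation as Ro
from scipy.optimize import least_squares
CAM={"side":(49.67374432193209,319.6949590549826,243.94296473851404,[413.3389565,-984.64620263,716.21931423],[-2.16687934,-0.0177065,-0.16150158]),
"top":(52.575544302378184,318.80283217318987,244.6690605627273,[453.99265611,1.83563251,1059.60361576],[-3.00276334,-0.01782451,-1.57555798])}
def proj(c,P):
    f,cx,cy,e,o=CAM[c]; F=240/np.tan(np.radians(f/2))
    q=(np.atleast_2d(P)-e)@Ro.from_euler("xyz",o).as_matrix()
    return q[:,:2]/q[:,2:]*F+[cx,cy]
def pose(p,tilt):  # x,y,z,yaw ; tilt about own x axis
    return Ro.from_euler("xyz",[tilt,0,p[3]]).as_matrix(),np.array(p[:3])
def fit(obs,p0,tilt,z):   # obs: list (cam, model pts, pixels)
    def res(v):
        R,t=pose([v[0],v[1],z,v[2]],tilt)
        return np.concatenate([(proj(c,np.array(m,float)@R.T+t)-px).ravel() for c,m,px in obs])
    r=least_squares(res,p0,loss="soft_l1",x_scale=[1,1,.01]); return r.x,np.round(res(r.x).reshape(-1,2),1)
def crop(px,x0,y0,k): return (np.array(px,float)+.5)/k-.5+[x0,y0]
E
cat > fit0.py <<'E'
from vis import *
A=lambda px:crop(px,115,172,3); B=lambda px:crop(px,335,225,4); S=lambda px:crop(px,225,140,4)
# loose: image top, left=+Y ; y axis toward +Y (yaw~0), x axis +X(up). order: UL,UR,LR,LL
def q(w,l,h): return [(w/2,l/2,h),(w/2,-l/2,h),(-w/2,-l/2,h),(-w/2,l/2,h)]
np.set_printoptions(suppress=True,precision=2)
for n,px,d in [("tube_long",A([(395,347),(566,355),(563,411),(393,404)]),(40,120,40)),
 ("flat",B([(47,287),(247,266),(254,322),(55,346)]),(32,110,8)),
 ("rect",B([(304,61),(480,31),(497,116),(318,152)]),(50,100,25)),
 ("tube_short",B([(508,279),(658,309),(647,382),(501,353)]),(40,80,40))]:
    v,r=fit([("top",q(*d),px)],[450,0,0],0,0); print(n,v,r.ravel())
    if n=="tube_long":
        v,r=fit([("side",q(*d),S([(217,303),(228,411),(164,414),(155,307)])[[0,1,2,3]])],[450,0,0],0,0); print(" side?",v,r.ravel())
def tr(w,L,h): return [(50,0,97),(-50,0,97),(50,130,0),(-50,130,0),(w/2,0,h),(-w/2,0,h),(w/2,L,h),(-w/2,L,h)]
sd=[0,1,4,5,6,7]
for n,px,d,sp in [("flat",[(8,148),(158,138),(47,379),(195,371),(103,197),(145,196),(96,343),(143,342)],(32,110,8),None),
 ("tube",[(291,32),(438,47),(283,266),(427,282),(343,78),(404,80),(323,238),(380,241)],(40,120,40),[(519,134),(543,199),(500,222),(503,254),(320,197),(314,236)]),
 ("rect",[(510,27),(657,27),(514,263),(657,262),(549,76),(619,76),(550,235),(620,235)],(50,120,25),[(581,240),(625,324),(553,361),(568,405),(360,343),(378,391)])]:
    m=np.array(tr(*d),float); t=np.radians(12)
    v,r=fit([("top",m,A(px))],[550,100,1.57],t,26); print(n,v,r.ravel())
    if sp:
        v,r=fit([("side",m[sd],S(sp))],[550,100,1.57],t,26); print(" side",v,r.ravel())
E
python3 fit0.py
```

```text
tube_long [484.28  76.01  -0.05] [-0.1 -0.1  0.3 -0.3  0.4  0.3 -0.7  0.1]
 side? [482.34  77.34  -0.04] [ 0.2  0.3  0.6 -0.3 -0.6 -0.1 -0.2  0.1]
flat [ 478.22 -132.46    0.11] [-0.2 -0.   0.2 -0.5  0.4  0.3 -0.4  0.1]
rect [ 592.6  -267.12    0.17] [-1.  -0.1 -0.  -0.5  0.7  0.8  0.2 -0.1]
tube_short [ 463.25 -352.3    -0.2 ] [ 0.2 -0.2  0.2 -0.4  0.3  0.3 -0.9  0.2]
flat [614.76 327.64   1.64] [-0.9  0.5  0.7  0.5  0.1  0.3 -0.1 -0.4 -0.1 -0.7  1.  -1.4 -0.3  0.7
 -0.2 -0.1]
tube [684.15 149.41   1.48] [-0.8  0.7  0.6  0.1  0.2  0.1  0.2 -1.   1.  -0.9 -0.3  0.2 -1.  -0.2
 -0.1  0.6]
 side [681.47 148.77   1.5 ] [-0.9 -1.7 -0.9  0.5 -0.1  1.1  1.3  0.7 -0.3  0.1  2.3 -2.1]
rect [692.39   2.75   1.58] [-0.6  0.6  0.7  0.4 -0.3 -0.5  0.1 -0.5 -0.1 -0.1  0.1 -0.2 -0.5  0.2
  0.6  0.1]
 side [690.57   1.09   1.59] [-1.3 -0.9 -0.4  0.1  0.3  0.2  2.   0.8  0.3 -0.  -0.3 -0.3]
```

```bash
cat > act.py <<'E'
from bench import robot
from vis import *
T=np.radians(12)
TRAY={"flat":(613.7,327.2,26,1.64),"tube":(682.8,149.1,26,1.487),"rect":(691.5,1.9,26,1.585)}
def best(pos,y,z):
    """tool orientation closing along +-y, pointing along z; the sign with the smaller joint change"""
    out=[]
    for s in(1,-1):
        R=np.column_stack([np.cross(s*y,z),s*y,z]); e=Ro.from_matrix(R).as_euler("xyz")
        q=robot.inverse_kinematics(list(pos),list(e))
        if q is not None: out.append((np.abs(np.array(q)-robot.current_qpos()).max(),list(e)))
    return min(out)[1]
def pick(x,y,yaw,ztcp):
    up=[x,y,200]; o=best(up,np.array([np.cos(yaw),np.sin(yaw),0]),np.array([0,0,-1.]))
    robot.move_gripper(1.0); robot.move_ptp(up,o)
    robot.move_linear([x,y,ztcp+25],speed=250); robot.move_linear([x,y,ztcp],speed=60)
    robot.move_gripper(0.0); w=robot.current_gripper_width()*93
    robot.move_linear([x,y,200],speed=250)
    print("width",w,"finger",robot.current_finger_force(),"t",robot.current_t())
def place(tray,half,zbase,ztcp,dx=0,gap=10,release=True):
    """half: TCP to end of piece; zbase: tray height of piece below; ztcp: TCP above underside"""
    R,t=pose(TRAY[tray],T); W=lambda x,y,z:list(R@[x,y,z]+t)
    loc=lambda: R.T@(np.array(robot.current_tcp_pos())-t)
    z=zbase+ztcp; hov=W(dx,half+gap,z+105); o=best(hov,R[:,0],-R[:,2])
    robot.move_ptp(hov,o); robot.move_linear(W(dx,half+gap,z+20),speed=200)
    h=robot.move_linear(W(dx,half+gap,z+2.5),speed=50,f_stop=6); print("down",h,loc())
    h=robot.move_linear(W(dx,half-8,loc()[2]),speed=20,f_stop=8); print("back",h,loc())
    l=loc(); h=robot.move_linear(W(dx,l[1],z-6),speed=15,f_stop=6); l=loc(); print("seat",h,l,robot.current_contact_force())
    if release: let_go(tray)
def let_go(tray):
    R,t=pose(TRAY[tray],T); robot.move_gripper(1.0)
    p=np.array(robot.current_tcp_pos()); robot.move_linear(list(p+R[:,2]*110),speed=200); print("t",robot.current_t())
E
python3 - <<'E'
from act import *
pick(483.5,76.5,-.045,10)
place("tube",60,40,10)
robot.move_ptp([420,-150,260],robot.current_eef_rot())
for n in("side","top"): cv2.imwrite(f"pics/{n}1.png",robot.get_image(n)["img"])
t=cv2.imread("pics/top1.png")[160:290,180:350]; s=cv2.imread("pics/side1.png")[130:260,255:390]
c=np.hstack([cv2.resize(i,None,fx=k,fy=k,interpolation=2)[:390] for i,k in((t,3),(s,3))][:1]); a=cv2.resize(t,None,fx=2.6,fy=2.6,interpolation=2); b=cv2.resize(s,None,fx=2.6,fy=2.6,interpolation=2)
cv2.imwrite("pics/c1.png",cv2.convertScaleAbs(np.hstack([a,b]),alpha=1.4)); print(a.shape,b.shape)
E
```

```text
width 40.4252989949542 finger 29.99831948429346 t 5.4583
down False [-8.35826591e-03  7.01409526e+01  5.22381410e+01]
back True [4.96049477e-02 6.03257833e+01 5.12382579e+01]
seat True [-4.06520986e-02  6.05737232e+01  5.01991387e+01] [-0.04292904 -0.50096704  4.9164082 ]
t 10.3
(338, 442, 3) (338, 351, 3)
```

View pics/c1.png

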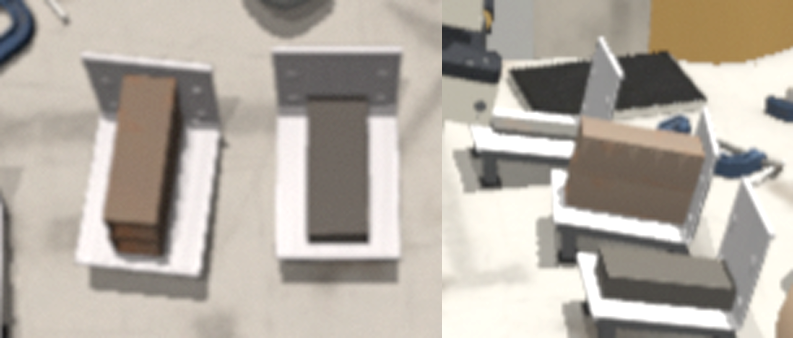

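Run:
```python
from vis import *
t=cv2.imread("pics/top1.png")[182:262,210:270]; a=cv2.convertScaleAbs(cv2.resize(t,None,fx=7,fy=7,interpolation=2),alpha=1.6)
R,o=pose((682.8,149.1,26,1.487),np.radians(12))
def box(z0,L,c):
    P=np.array([(x,y,z0) for x,y in((20,0),(-20,0),(-20,L),(20,L))],float)@R.T+o
    q=(proj("top",P)-[210,182]+.5)*7-.5; cv2.polylines(a,[q.astype(int)],True,c,1)
b=a.copy(); box(80,120,(0,255,0)); box(40,120,(255,255,0)); cv2.imwrite("pics/c2.png",np.hstack([b,a])[:600,:800]); print(a.shape)
```

```text
(560, 420, 3)
```

View pics/c2.png

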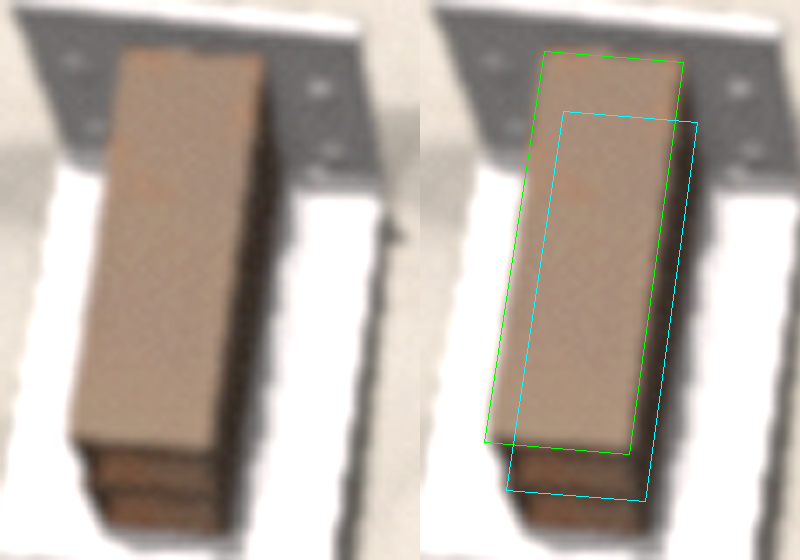

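```bash
cat > edge.py <<'E'
from vis import *
from scipy.ndimage import map_coordinates, gaussian_filter
def lateral(img,tray,w,L,h,z):
    """lateral offset (mm, tray x) of both long top edges vs model, at several stations from backstop"""
    g=gaussian_filter(cv2.cvtColor(img,6).astype(float),.6); R,o=pose(tray,np.radians(12)); out=[]
    s=np.arange(-6,6.01,.25)
    for x in(w/2,-w/2):
        row=[]
        for y in np.linspace(.15,.92,9)*L:
            p=proj("top",np.array([(x+d,y,z) for d in s])@R.T+o)
            pr=map_coordinates(g,[p[:,1],p[:,0]],order=3); d=np.abs(np.gradient(pr)); 
            k=np.argmax(d*np.exp(-(s/4)**2)); sl=slice(max(k-5,0),k+6); row.append((d[sl]*s[sl]).sum()/d[sl].sum())
        out.append(np.round(row,1))
    return np.array(out)
E
python3 - <<'E'
from edge import *
from act import TRAY
a=cv2.imread("pics/top0.png"); b=cv2.imread("pics/top1.png"); np.set_printoptions(linewidth=150)
print("kept\n",lateral(a,TRAY["tube"],40,120,40,40)); print("long\n",lateral(b,TRAY["tube"],40,120,40,80))
print("rect\n",lateral(a,TRAY["rect"],50,120,25,25)); print("flat\n",lateral(a,TRAY["flat"],32,110,8,8))
E
```

```text
kept
 [[ 0.8  0.8  0.8  1.1  1.1  1.1  1.4  1.6  1.6]
 [ 1.1  0.8  1.1 -2.7 -2.7 -2.5 -3.  -2.7 -2.2]]
long
 [[ 0.5  0.5  0.3  0.3  0.   0.3  0.   0.   0.3]
 [-0.2 -0.  -0.  -0.  -0.3 -0.   0.  -0.3 -0.3]]
rect
 [[0.5 0.5 0.5 1.1 1.1 1.1 1.3 1.3 1.6]
 [0.5 0.6 0.8 1.1 1.1 1.1 1.1 1.4 1.6]]
flat
 [[ 0.8  0.8  1.1  1.1  0.8  1.1  1.1  1.1  0.8]
 [-0.5  0.5  0.  -0.  -0.3 -0.3 -0.5  0.3 -0. ]]
```

```bash
sed -i 's/149.1,26,1.487/149.4,26,1.476/; s/1.9,26,1.585/2.0,26,1.573/' act.py
python3 - <<'E'
from act import *
pick(462.5,-352,-.2,10); place("tube",40,80,10)
pick(592,-267,.17,6); place("rect",50,25,6)
pick(477.5,-132.3,.11,2.5); place("flat",55,8,2.5)
robot.move_ptp([420,-150,260],robot.current_eef_rot())
for n in("side","top"): cv2.imwrite(f"pics/{n}2.png",robot.get_image(n)["img"])
t=cv2.imread("pics/top2.png")[165:305,110:350]; s=cv2.imread("pics/side2.png")[125:265,250:390]
cv2.imwrite("pics/c3.png",cv2.convertScaleAbs(cv2.resize(np.hstack([t,s]),None,fx=2.1,fy=2.1,interpolation=2),alpha=1.4))
from edge import *
b=cv2.imread("pics/top2.png"); np.set_printoptions(linewidth=150)
print(lateral(b,TRAY["tube"],40,80,40,120)); print(lateral(b,TRAY["rect"],50,100,25,50)); print(lateral(b,TRAY["flat"],32,110,8,16))
E
```

```text
width 39.35787774610317 finger 29.998304955661297 t 16.4417
down False [3.57387534e-02 5.01347158e+01 9.22210798e+01]
back True [-4.32397088e-02  4.10983657e+01  9.13420789e+01]
seat True [-4.67819818e-02  4.12613966e+01  9.02194901e+01] [0.76289734 0.54972777 5.42843348]
t 21.9667
width 49.84377655402402 finger 29.977931454777718 t 26.825
down False [ 0.09165295 60.15065828 33.24294675]
back True [-1.94978307e-02  4.93847719e+01  3.22271686e+01]
seat True [1.47862893e-02 4.96285229e+01 3.13721825e+01] [1.67128897 1.66499109 4.9358982 ]
t 31.375
width 31.364596742965965 finger 29.988661408424377 t 35.9667
down False [1.42927139e-02 6.51712291e+01 1.27389859e+01]
back True [-0.33801633 54.48527455 11.31052163]
seat True [-0.36216022 54.54510628 10.83523172] [-0.05915048 -0.22944135  4.95210649]
t 41.4
[[ 1.3  2.4  2.6  2.2  4.3  1.1 -0.  -0.3 -0.3]
 [ 0.3  0.3 -0.3  0.3 -0.3  0.3  0.2  0.   0.3]]
[[-0.3  0.3 -0.   0.3  0.3  0.2  0.   0.   0.3]
 [ 0.3 -1.9  0.5  0.5  0.8 -0.3 -0.  -0.   0. ]]
[[-0.3 -0.3 -0.5 -0.5 -0.3 -0.3 -0.  -0.3 -0.3]
 [-3.5 -2.7 -2.7 -3.  -3.  -2.4 -3.2 -2.5 -2.2]]
```

View pics/c3.png

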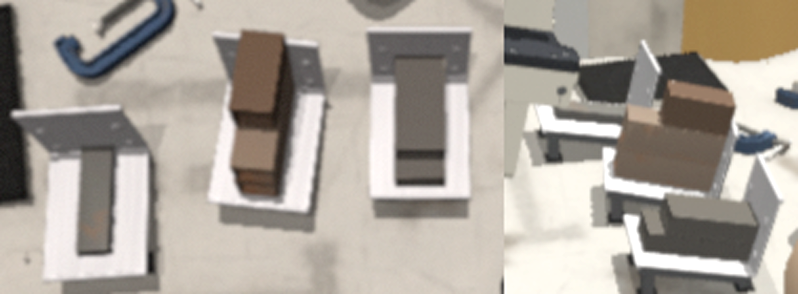

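Run:
```python
from edge import *
from act import TRAY
o=[]
for n,z in(("top0",8),("top2",16)):
    t=cv2.imread(f"pics/{n}.png")[230:292,138:174]; a=cv2.convertScaleAbs(cv2.resize(t,None,fx=9,fy=9,interpolation=2),alpha=1.6)
    R,u=pose(TRAY["flat"],np.radians(12))
    P=np.array([(x,y,z) for x,y in((16,0),(-16,0),(-16,110),(16,110))],float)@R.T+u
    cv2.polylines(a,[((proj("top",P)-[138,230]+.5)*9-.5).astype(int)],True,(0,255,0),1); o.append(a)
cv2.imwrite("pics/c4.png",np.hstack(o))
```

```text
(no output)
```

View pics/c4.png

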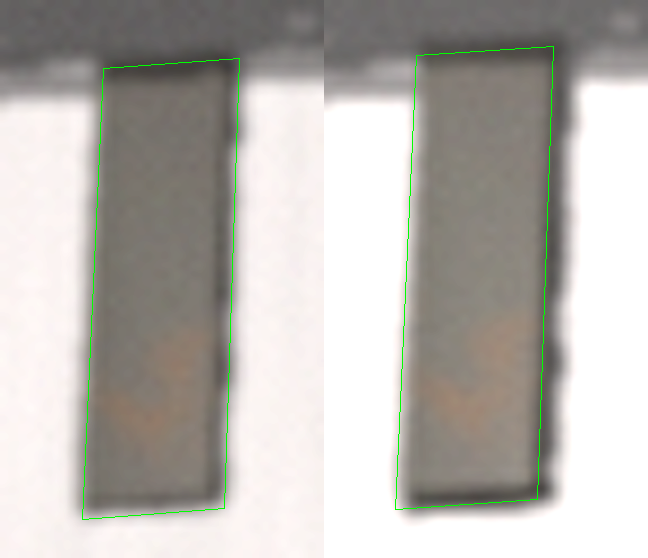

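Run:
```python
from act import *
R,t=pose(TRAY["flat"],T); W=lambda x,y,z:list(R@[x,y,z]+t)
h=W(0,58,115); robot.move_ptp(h,best(h,R[:,0],-R[:,2]))
robot.move_linear(W(0,58,30),speed=200); print(robot.move_linear(W(-.36,58,10.9),speed=50,f_stop=6))
robot.move_gripper(0.0); print(robot.current_gripper_width()*93)
robot.move_linear(W(-.36,60,13.5),speed=20)
robot.move_linear(W(1.4,60,13.5),speed=20)
print(robot.move_linear(W(1.4,52,13.2),speed=15,f_stop=8)); l=R.T@(np.array(robot.current_tcp_pos())-t)
print(robot.move_linear(W(1.4,l[1],5),speed=15,f_stop=6),l,R.T@(np.array(robot.current_tcp_pos())-t)); let_go("flat")
robot.move_ptp([420,-150,260],robot.current_eef_rot())
d={n:robot.get_image(n)["img"] for n in("side","top")}
a=cv2.resize(d["top"][215:292,120:185],None,fx=7,fy=7,interpolation=2); s=cv2.resize(d["side"][140:217,250:295+40],None,fx=4,fy=7,interpolation=2)
cv2.imwrite("pics/c5.png",cv2.convertScaleAbs(np.hstack([a,s]),alpha=1.5)); cv2.imwrite("pics/top3.png",d["top"])
from edge import *
print(lateral(d["top"],TRAY["flat"],32,110,8,16))
```

```text
False
31.4637303919544
True
True [ 1.09755993 57.9508717  11.77203989] [ 1.06187393 58.04166921 10.85708626]
t 50.2833
[[ 0.3  0.5  0.5  0.6  0.5  0.5  0.8  0.8  0.6]
 [-2.2 -1.6 -2.4 -1.9 -1.9 -2.1 -1.9 -1.6 -1.9]]
```

View pics/c5.png

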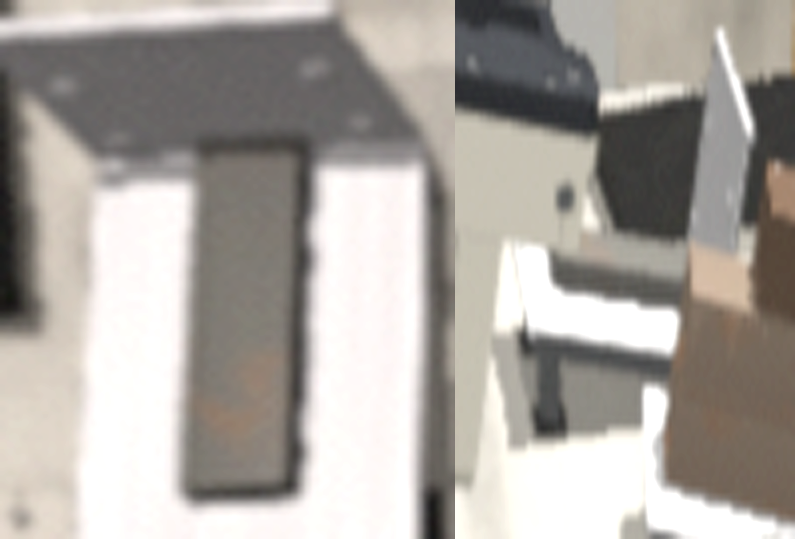

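The close-up shows the flat bar lying squarely on flat_kept, with its end at the backstop (rows 140–160). The other stacks are unchanged.

```bash
python3 -c "
from bench import robot
print(robot.hand_in(), robot.current_t())"
```

```text
the job is handed in; nothing more can be done
the job is handed in; nothing more can be done
```

All four offcuts are on their matching pieces with ends at the backstops, tube_long under tube_short, each in line to within about 1–2 mm by the camera; I handed the job in shortly after 50 s.

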